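Give red the turn: arrow and turn timer

ROBOT

A 6-joint arm with a two-finger parallel gripper is mounted at the origin on the work surface. World frame = base frame: x ahead of the robot, y to its left, z up, the work surface at z = 0. Lengths are in m, angles in rad, forces in N, time in s.
With the tool pointing down it reaches from about 0.35 to 0.775 m from the base axis. Payload 7.3 kg.
Tool frame: the origin (TCP) lies at the very end of the fingers, on their centre line; the grasp point (between the pads) lies 19 mm behind it; z points along the fingers, y is the direction in which the jaws open and shut (so a half turn about z gives the same grasp; the last joint's range is limited). The gripper opens to 92 mm and grips with 3 to 60 N. Pads are 19 mm wide; open, the fingers measure 130 mm over their backs; the gripper's body (75 mm by 190 mm) begins 47 mm behind the grasp point.
Start: joints at [1.178, 0.342, 1.524, -0, 1.275, -0.146], TCP at [0.128, 0.509, 0.189] pointing down, gripper open.
Joint ranges: [-2.53, 2.53], [-0.77, 2.02], [0.04, 2.7], [-1, 4.14], [0.28, 2.66], [-3.11, 3.11]. Speed limits (rad/s): [2.57, 2.57, 3.14, 3.14, 3.14, 3.14].

INTERFACE

Orientations are given as [roll, pitch, yaw] about the fixed x, y, z axes, in that order (R = Rz(yaw) Ry(pitch) Rx(roll)).
In Python, from cell import observe, read_camera, camera_info, hand_in gives the robot as it stands.
- The arm moves only by the tool jog_arm, never from a script. Its argument "rows" is one flat list of numbers, 5 for each row, row after row: the finger opening in mm, from 0 to 91.8, then the shift along the tool's x, y, z in mm, then the turn about the tool's z in degrees. In form: [gripper, tx, ty, tz, roll, gripper, tx, ty, tz, roll, ...]. A call has 1 to 20 rows; each row shifts and turns the commanded pose from where the row before left it, along the tool's axes as they then stand; what a row does not reach is not made up. A row lasts 1/10 s, in which the tool goes at most 50 mm and 8.59 degrees, less where a joint would pass 70% of its speed; a pose out of reach is approached as far as the arm can. A call with a gripper value outside its range is refused whole. The fingers move at their own pace and stop on an object; "grip_force" is the grip in N (left out, the last holds). Time passes only in rows, so rows that do not move let the fingers close. It gives the time, the measured TCP pose, the force and the opening at its end, in the units of the state.
- observe(): the state, without advancing time (a new reading comes with each control period).
- read_camera(name): name is "side" or "top" or "wrist"; returns (picture, depth): 384x512x3 uint8, red, green, blue; 384x512 float32, m along the optical axis (not along the pixel's ray), 0 where there is no reading.
- camera_info(name): a dict with "fx", "fy", "cx", "cy" (pixels), "distortion" ([k1, k2, p1, p2, k3] as OpenCV has them; the pictures are not rectified), "extrinsics" (4x4, takes a point from camera to world coordinates); the wrist camera has in their place "tool_from_camera" (4x4, takes a point from camera to tool coordinates, whose origin is the TCP and whose axes are the flange's). Camera axes: x right, y up, looking along -z (the intrinsics and any distortion apply to the point x, -y, -z); pixel columns grow to the right and rows downward; lengths in m; the calibration is good to about 2 mm. A picture is of the moment at which its call begins: read the wrist's pose just before it. camera_info takes no time and is no camera call.
- hand_in(): hands the job in, once; it reports no verdict.
The state is a dict: "time": time; "qpos": joint angles; "qvel": joint speeds; "joint_efforts": joint torques, N m; "tool_pos": TCP position; "tool_rot": TCP orientation; "contact_force": force on the tool from outside, world axes, zero at the start; "torque": the same for the moment, N m; "opening": finger opening in m.
Only numpy, scipy, OpenCV 4.12 (cv2) and the standard library are available. Lean on these libraries where they do the work, as an engineer would, in place of code of your own. Each camera call takes 0.05 s, during which the arm holds its last target. There are 200 camera calls.

TASK

It is red's turn. With a fingertip, gently push the arrow on the Chinese checkers board round until it points straight at the red peg, and only then push the orange lever on the turn timer fully over to the side away from you to start the clock. Just push: pick nothing up, and leave the pegs and everything else standing where they are.

Things in the scene. Friction and masses are not known exactly. Their poses are not given: they have to be found in the camera images.
- turn_arrow: steel arrow, level, free to turn either way (drag 0.05 N m; stays where left) about an upright pin. Origin: on the pin at the board's top face, 18 mm above the table; x to its point, z up. Hub 36 mm across, 42 high; arm a bar 14 mm wide, then a head 28 mm wide from 64 to 92 mm (point); arm and head are 12 to 34 mm above the board, open beneath; no tail
- arrow_tip (a point): the arrow's point, 92 mm from its axis, 23 mm above the board (41 mm above the table)
- board: round wooden Chinese checkers board, 320 mm across, 18 mm thick, lying fixed on the table with a star of dark dimples; the six pegs stand at the star's points, 130 mm from the centre, one every 60 degrees, which colour where varies. Origin: centre of its underside
- timer_case: grey turn timer, a box 110 (x) by 130 (y) by 50 mm high with two white dials on top, fixed to the table. Origin: centre of its underside; its x axis points away from the robot, turned by up to 0.5 rad
- timer_lever (a joint): orange ball-ended lever on a black block (70 by 50 mm, 25 high) on the middle of the timer's top, swinging in the timer's x-z plane: 0 rad leans towards the robot (timer's -x; stopped), 0.5 upright, 1.0 leans fully over to the timer's +x (running; end stop). Stays where left (drag 0.06 N m); starts at 0 to 0.15
- timer_lever_tip (a point): centre of the 26 mm orange ball at the lever's end, 60 mm from the pivot, which lies 72 mm above the table over the timer's centre
- peg_yellow: yellow plastic peg standing loose on the board, 47 mm high, foot 28 mm across, narrower above, about 25 g. Origin: centre of its underside
- peg_red: red plastic peg standing loose on the board, 47 mm high, foot 28 mm across, narrower above, about 25 g. Origin: centre of its underside
- peg_blue: blue plastic peg standing loose on the board, 47 mm high, foot 28 mm across, narrower above, about 25 g. Origin: centre of its underside
- peg_green: green plastic peg standing loose on the board, 47 mm high, foot 28 mm across, narrower above, about 25 g. Origin: centre of its underside
- peg_white: white plastic peg standing loose on the board, 47 mm high, foot 28 mm across, narrower above, about 25 g. Origin: centre of its underside
- peg_black: black plastic peg standing loose on the board, 47 mm high, foot 28 mm across, narrower above, about 25 g. Origin: centre of its underside
- jar: glass jar with steel screw lid, 80 mm across, 120 mm high, loose. Origin: centre of its underside
- mug: blue mug, 80 mm across, 90 mm high, loose. Origin: centre of its underside
- cards: green card box 64 by 92 by 20 mm lying flat, loose. Origin: centre of its underside
There are look-alikes about, which are no part of the job. Several things have the shape of the peg_white; the one meant has the colours described above.

How it is judged:
On the way, in this order (a step that is already met when the one before it is completed fails the run):
1. the arrow points at the red peg and is at rest, the timer's lever not yet moved over (y of peg_red in the frame of turn_arrow between -0.014 and 0.014 m and x of peg_red in the frame of turn_arrow above 0.08 m and angular speed of turn_arrow below 0.1 rad/s and value of joint timer_lever below 0.4 rad), for 0.2 s.
2. the timer's lever is pushed fully over (value of joint timer_lever above 0.85 rad), for 0.2 s.
At the end, for the whole second after the job is handed in: The arrow is at rest and its centre line, carried on past its point, passes within 14 mm of the red peg's centre (through its foot); the timer's lever is at 0.85 rad or more; all six pegs stand upright; pegs, jar, mug and card box are within 15 mm of where they began (y of peg_red in the frame of turn_arrow between -0.014 and 0.014 m and x of peg_red in the frame of turn_arrow above 0.08 m and angular speed of turn_arrow below 0.1 rad/s and value of joint timer_lever above 0.85 rad and distance of each of peg_yellow, peg_red, peg_blue, peg_green, peg_white, peg_black, jar, mug, cards from where it was at the start of the episode below 0.015 m and angle between each of peg_yellow, peg_red, peg_blue, peg_green, peg_white, peg_black's own z axis and vertical below 0.2 rad); the robot touches nothing.
It fails at once if a peg is shifted by more than 15 mm, lifted or tipped (distance of any of peg_yellow, peg_red, peg_blue, peg_green, peg_white, peg_black from where it was at the start of the episode above 0.015 m or angle between any of peg_yellow, peg_red, peg_blue, peg_green, peg_white, peg_black's own z axis and vertical above 0.35 rad).
It fails at once if the jar, mug or card box is shifted or lifted by more than 15 mm (distance of any of jar, mug, cards from where it was at the start of the episode above 0.015 m).
It fails at once if the lever is pushed over before the arrow points at red (value of joint timer_lever above 0.6 rad and (y of peg_red in the frame of turn_arrow above 0.014 m or y of peg_red in the frame of turn_arrow below -0.014 m or x of peg_red in the frame of turn_arrow below 0.08 m)).
It fails at once if the arrow or timer is pushed or squeezed with more than 30 N (contact force between the fingers and turn_arrow above 30 N or contact force between the fingers and timer_case above 30 N).
It also fails if it takes over 64 s, if anything falls off the work surface, if the arm or the gripper's body presses on something with over 40 N, if the wrist force passes 120 N, or if a joint passes its speed limit or range.

## Working session

There is one attempt and no reset: what is moved stays moved. The work goes in short steps, Python scripts to look and compute and a tool call to move; the robot and the scene stay as the last step left them, time stands still between calls to the robot, and variables do not carry over. Pictures are saved under pics/ and viewed, about 8 in all and at most 12, crops included, and the job is handed in when it is done.

Besides the shell and the picture viewer there is one more tool, called after "Call:" as name(argument=value, ...) on one line, values as JSON. jog_arm: Moves the arm, as the interface text tells. Its arguments: {"type":"object","properties":{"rows":{"type":"array","items":{"type":"number"}},"grip_force":{"type":"number"}},"required":["rows"]}

```bash
mkdir -p pics; cat > h.py <<'E'
import numpy as np, cv2
from cell import observe, read_camera, camera_info, hand_in
def T(name,st=None):
    ci=camera_info(name)
    if 'extrinsics' in ci: return ci,np.array(ci['extrinsics'])
    from scipy.spatial.transform import Rotation as R
    M=np.eye(4); M[:3,:3]=R.from_euler('xyz',st['tool_rot']).as_matrix(); M[:3,3]=st['tool_pos']
    return ci,M@np.array(ci['tool_from_camera'])
def ray(name,px,st=None):
    ci,M=T(name,st)
    K=np.array([[ci['fx'],0,ci['cx']],[0,ci['fy'],ci['cy']],[0,0,1.]])
    u=cv2.undistortPoints(np.array(px,float).reshape(-1,1,2),K,np.array(ci['distortion'])).reshape(-1,2)
    d=np.c_[u[:,0],-u[:,1],-np.ones(len(u))]@M[:3,:3].T
    return M[:3,3],d
def plane(name,px,z,st=None):
    o,d=ray(name,px,st); return o+d*((z-o[2])/d[:,2])[:,None]
E
python3 - <<'E'
from h import *
s=observe(); print(s['time'],s['tool_pos'],s['tool_rot'],s['opening'])
for n in('top','side'):
    im,d=read_camera(n); np.savez(n+'0.npz',im=im,d=d); cv2.imwrite(f'pics/{n}0.png',cv2.resize(im[:,:,::-1],(800,600)))
    print(n,T(n)[1].round(3).tolist(),camera_info(n)['fx'])
E
```

```text
0.0 [0.12806329 0.50866403 0.18854951] [-3.14007299e+00 -1.97684823e-04  2.89481256e+00] 0.09182093280988943
top [[-0.018, 0.999, -0.044, 0.45], [-1.0, -0.017, 0.012, -0.023], [0.011, 0.044, 0.999, 1.475], [0.0, 0.0, 0.0, 1.0]] 455.9576182661861
side [[0.976, 0.136, -0.171, 0.304], [-0.218, 0.617, -0.756, -0.882], [0.003, 0.775, 0.631, 0.791], [0.0, 0.0, 0.0, 1.0]] 405.17285112350373
```

View pics/top0.png

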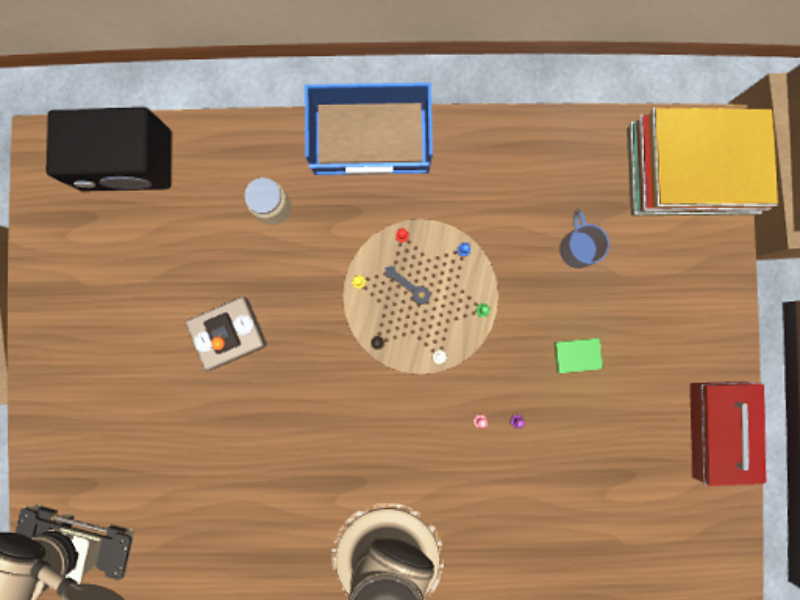

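View pics/side0.png

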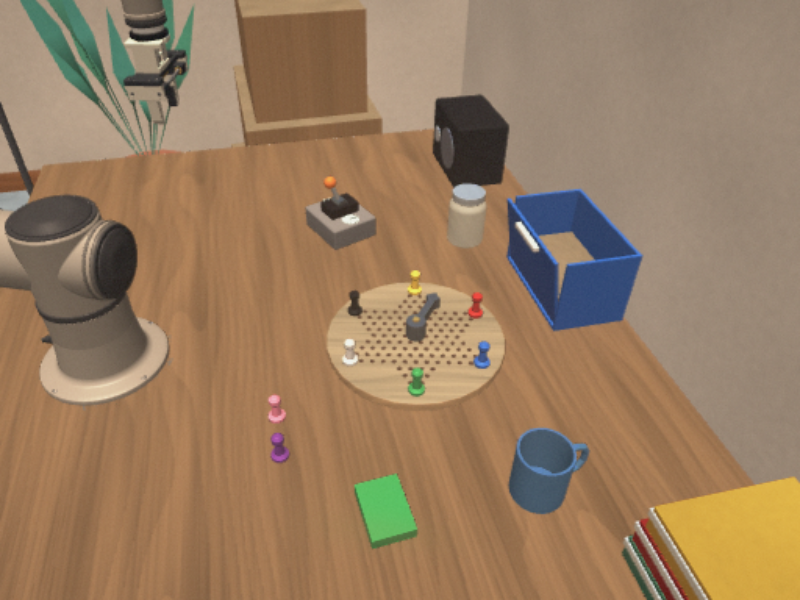

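The top view shows the arrow hub at about (421,296) and its tip at about (388,269). Red is at (402,235), yellow at (359,282) and the lever ball at (218,343). The arrow has to turn about 33° clockwise, seen from above. The side view agrees. Next I'll measure.

```bash
python3 - <<'E'
from h import *
im=np.load('top0.npz')['im']; hsv=cv2.cvtColor(im,cv2.COLOR_RGB2HSV)
def blob(m,box):
    z=np.zeros(m.shape,bool); x0,y0,x1,y1=[int(v*.64) for v in box]; z[y0:y1,x0:x1]=1
    n,l,s,c=cv2.connectedComponentsWithStats((m&z).astype('uint8')); i=1+s[1:,4].argmax(); return c[i],s[i,4],(l==i)
H,S,V=[hsv[...,i].astype(int) for i in range(3)]
sat=S>150
pts={}
for n,b in dict(red=(390,225,415,245),yellow=(347,272,370,292),blue=(452,238,475,260),green=(472,300,495,320)).items():
    c,a,_=blob(sat,b); p=plane('top',[c],.045)[0]; pts[n]=p; print(n,c,a,p.round(4))
for n,b in dict(black=(368,333,388,352)).items():
    c,a,_=blob(V<70,b); p=plane('top',[c],.045)[0]; print(n,c,a,p.round(4))
c,a,_=blob(V>200,(430,346,450,366));print('white',plane('top',[c],.045)[0].round(4))
# board
lum=(H>8)&(H<25)
c,a,m=blob((V>150)&(S<140),(335,210,505,382)); cn=max(cv2.findContours(m.astype('uint8'),0,1)[0],key=cv2.contourArea)
(e,ax,an)=cv2.fitEllipse(cv2.convexHull(cn)); print('board',e,ax,plane('top',[e],.018)[0].round(4))
# arrow
g=(S<90)&(V<140)
c,a,m=blob(g,(378,258,434,308)); ys,xs=np.nonzero(m)
P=plane('top',np.c_[xs,ys],.055); print('arrow',a,c)
mu=P[:,:2].mean(0); u,s_,v=np.linalg.svd(P[:,:2]-mu); d=v[0]; d*=np.sign(d[1]); t=(P[:,:2]-mu)@d
print('axis deg',np.degrees(np.arctan2(d[1],d[0])),'ends',(mu+d*t.min()).round(4),(mu+d*t.max()).round(4))
c,a,_=blob((H<14)&(S>190)&(V>180),(205,330,230,355)); print('ball',c,a,plane('top',[c],.12)[0].round(4))
c,a,m=blob(V<70,(195,308,250,360)); cn=max(cv2.findContours(m.astype('uint8'),0,1)[0],key=cv2.contourArea); r=cv2.minAreaRect(cn); print('block',r,plane('top',cv2.boxPoints(r),.075).round(3).tolist())
x0,y0,x1,y1=108,180,184,248
cv2.imwrite('pics/z.png',cv2.resize(im[150:250,110:330,::-1],(792,360),interpolation=cv2.INTER_CUBIC))
E
```

```text
red [256.93103448 150.25862069] 58 [ 0.6615 -0.0398  0.045 ]
yellow [229.4375 179.9375] 48 [0.569  0.0483 0.045 ]
blue [296.47222222 159.69444444] 36 [ 0.6296 -0.1641  0.045 ]Traceback (most recent call last):
  File "<stdin>", line 10, in <module>
  File "<stdin>", line 5, in blob
ValueError: attempt to get argmax of an empty sequence
```

```bash
cat > m.py <<'E'
from h import *
im=np.load('top0.npz')['im']; hsv=cv2.cvtColor(im,cv2.COLOR_RGB2HSV)
def blob(m,box):
    z=np.zeros(m.shape,bool); x0,y0,x1,y1=[int(v*.64) for v in box]; z[y0:y1,x0:x1]=1
    n,l,s,c=cv2.connectedComponentsWithStats((m&z).astype('uint8'))
    if n<2: return (0,0),0,z
    i=1+s[1:,4].argmax(); return c[i],s[i,4],(l==i)
H,S,V=[hsv[...,i].astype(int) for i in range(3)]
for n,b,m in (('red',(390,225,415,245),S>150),('yellow',(347,272,370,292),S>150),('blue',(452,238,475,260),S>150),('green',(472,300,495,320),(H>45)&(H<90)&(S>100)),('black',(366,333,388,352),V<70),('white',(430,346,450,366),(V>190)&(S<50))):
    c,a,_=blob(m,b); print(n,c,a,plane('top',[c],.045)[0].round(4))
g=(S<90)&(V<140)
c,a,m=blob(g,(378,258,434,308)); ys,xs=np.nonzero(m)
if a:
    P=plane('top',np.c_[xs,ys],.052)[:,:2]; mu=P.mean(0); d=np.linalg.svd(P-mu)[2][0]; d*=np.sign(d[1]); t=(P-mu)@d
    print('arrow',a,'deg',np.degrees(np.arctan2(d[1],d[0])),'ends',(mu+d*t.min()).round(4),(mu+d*t.max()).round(4))
c,a,_=blob((H<14)&(S>190)&(V>180),(205,330,230,355)); print('ball',c,a,plane('top',[c],.12)[0].round(4))
c,a,m=blob(V<70,(195,308,250,360)); cn=max(cv2.findContours(m.astype('uint8'),0,1)[0],key=cv2.contourArea); r=cv2.minAreaRect(cn); print('block',r,plane('top',cv2.boxPoints(r),.075)[:,:2].round(3).tolist())
cv2.imwrite('pics/z.png',cv2.resize(im[130:250,110:330,::-1],(792,432),interpolation=cv2.INTER_CUBIC))
E
python3 m.py
```

```text
red [256.93103448 150.25862069] 58 [ 0.6615 -0.0398  0.045 ]
yellow [229.4375 179.9375] 48 [0.569  0.0483 0.045 ]
blue [296.47222222 159.69444444] 36 [ 0.6296 -0.1641  0.045 ]
green [308.56363636 198.32727273] 55 [ 0.5068 -0.1996  0.045 ]
black [241.25    218.78125] 32 [0.4463 0.0132 0.045 ]
white [281.05084746 228.20338983] 59 [ 0.4146 -0.111   0.045 ]
arrow 209 deg 51.80746128528144 ends [ 0.528  -0.0898] [ 0.5939 -0.0061]
ball [140.42105263 219.        ] 19 [0.4508 0.3119 0.12  ]
block ((148.34483337402344, 209.86207580566406), (21.540660858154297, 1.4855623245239258), 68.19859313964844) [[0.509, 0.312], [0.51, 0.308], [0.448, 0.284], [0.447, 0.288]]
```

View pics/z.png

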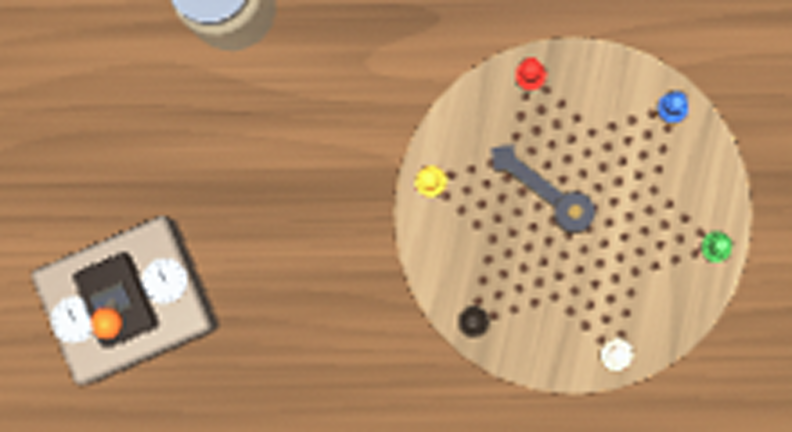

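The six pegs put the hub at C = (0.538, -0.0755). Red lies at 16.1° and the arrow is at about 52°, so it must turn about -36°. The crop shows the timer at about 24° yaw, with the ball leaning towards the robot. I'll close the fingers, move to the yellow side of the arrow, staying high, and then turn the tool.

Call:
jog_arm(rows=[0,-29.2,-22.7,0,0,0,-29.2,-22.7,0,0,0,-29.2,-22.7,0,0,0,-29.2,-22.7,0,0,0,-29.2,-22.7,0,0,0,-29.2,-22.7,0,0,0,-29.2,-22.7,0,0,0,-29.2,-22.7,0,0,0,-29.2,-22.7,0,0,0,-29.2,-22.7,0,0,0,-29.2,-22.7,0,0,0,-29.2,-22.7,0,0,0,-29.2,-22.7,0,0,0,-29.2,-22.7,0,0,0,-29.2,-22.7,0,0,0,-29.2,-22.7,0,0,0,-29.2,-22.7,0,0,0,-29.2,-22.7,0,0,0,0,0,0,0])

```text
time: 2.0
tool_pos: [0.54, -0.0189, 0.1883]
tool_rot: [-3.141, 0.0, 2.891]
contact_force: [0.4, 0.3, -0.2]
opening: 0.0003
```

Call:
jog_arm(rows=[0,0,0,0,8.1,0,0,0,0,8.1,0,0,0,0,8.1,0,0,0,0,8.1,0,0,0,0,8.1,0,0,0,0,8.1,0,0,0,0,8.1,0,0,0,0,8.1,0,0,0,0,8.1,0,0,0,0,8.1,0,0,0,0,8.1,0,0,0,0,8.1,0,0,0,0,8.1,0,0,0,0,8.1,0,0,0,0,0,0,0,0,0,0])

```text
time: 3.6
tool_pos: [0.5377, -0.015, 0.189]
tool_rot: [-3.141, 0.0, 0.92]
contact_force: [-0.3, -0.8, -0.4]
opening: 0.0003
```

```bash
cat > w.py <<'E'
import sys
from h import *
s=observe(); im,d=read_camera('wrist'); np.savez(sys.argv[1]+'.npz',im=im,d=d)
print(s['time'],np.round(s['tool_pos'],4),np.degrees(s['tool_rot']).round(2),s['qpos'].round(2) if hasattr(s['qpos'],'round') else s['qpos'],s['opening'],np.round(s['contact_force'],1))
cv2.imwrite(f'pics/{sys.argv[1]}.png',im[:,:,::-1])
E
python3 w.py w1
```

```text
3.6 [ 0.5377 -0.015   0.189 ] [-1.7996e+02  1.0000e-02  5.2700e+01] [-0.17  0.37  1.49  0.    1.29  0.48] 0.0002803641621180772 [-0.3 -0.8 -0.4]
```

View pics/w1.png

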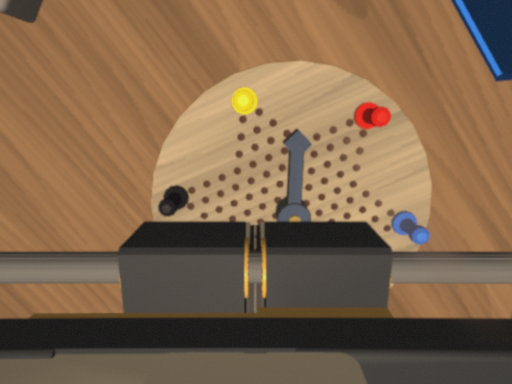

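The wrist view shows the arrow tip at (297,130), the hub at (294,212), the red head at (382,117) and the yellow peg at (244,100). The fingers are on the yellow side of the arrow. I'll measure from here.

```bash
cat > a.py <<'E'
import sys
from h import *
def run(f,st,boxA=(270,120,330,190)):
    im=np.load(f+'.npz')['im']; hsv=cv2.cvtColor(im,cv2.COLOR_RGB2HSV); H,S,V=[hsv[...,i].astype(int) for i in range(3)]
    return im,H,S,V
if __name__=='__main__':
    s=observe(); im,H,S,V=run('w1',s)
    m=((S<110)&(V<130)); z=np.zeros_like(m); z[125:222,275:318]=1; ys,xs=np.nonzero(m&z)
    P=plane('wrist',np.c_[xs,ys],.052,s)[:,:2]; k=ys<198
    d=np.linalg.svd(P[k]-P[k].mean(0))[2][0]; d*=np.sign(d[1]); print('deg',np.degrees(np.arctan2(d[1],d[0])))
    print('arm mean',P[k].mean(0),'tip',plane('wrist',[[297,130]],.052,s)[0],'hub',plane('wrist',[[294.5,213]],.06,s)[0])
    mr=((H<8)|(H>172))&(S>150); mr[:90]=0; mr[140:]=0; ys,xs=np.nonzero(mr); k=xs>373
    print('red head',plane('wrist',[[xs[k].mean(),ys[k].mean()]],.06,s)[0],'foot',plane('wrist',[[xs[~k].mean()+3,ys[~k].mean()]],.022,s)[0])
E
python3 a.py
```

```text
deg 51.96459304531878
arm mean [ 0.57792106 -0.03026032] tip [ 0.59785352 -0.00524955  0.052     ] hub [ 0.54694786 -0.07065731  0.06      ]
red head [ 0.66816272 -0.04153322  0.06      ] foot [ 0.66770432 -0.04221107  0.022     ]
```

Call:
jog_arm(rows=[0,0,0,25.8,0,0,0,0,25.8,0,0,0,0,25.8,0,0,0,0,25.8,0,0,0,0,25.8,0,0,0,0,25.8,0,0,0,0,0,0,0,0,3,0,0,0,0,3,0,0,0,0,3,0,0,0,0,2,0,0,0,0,0,0,0])

```text
time: 4.85
tool_pos: [0.5475, -0.0225, 0.035]
tool_rot: [3.14, -0.001, 0.915]
contact_force: [0.4, -0.4, -1.3]
opening: 0.0007
```

Call:
jog_arm(rows=[0,0.9,1.7,0,2,0,0.9,1.7,0,2,0,0.9,1.7,0,2,0,0.9,1.7,0,2,0,0.9,1.7,0,2,0,0.9,1.7,0,2,0,0,0,0,0])

```text
time: 5.55
tool_pos: [0.5582, -0.0252, 0.0346]
tool_rot: [3.141, -0.0, 0.706]
contact_force: [-0.1, -0.1, 0.6]
opening: 0.0007
```

```bash
python3 w.py w2
```

```text
5.55 [ 0.5582 -0.0252  0.0346] [ 1.7999e+02 -2.0000e-02  4.0440e+01] [-0.18  0.57  1.63  0.    0.95  0.68] 0.0006650232083134641 [-0.1 -0.1  0.6]
```

View pics/w2.png

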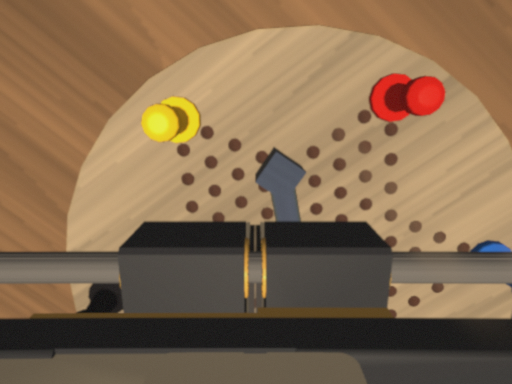

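No contact yet: the fingertips are thinner than I assumed, and the arrow's tip at (275,150) now leans left in the tool frame. I'll carry on along the same arc.

Call:
jog_arm(rows=[0,0.9,1.7,0,2,0,0.9,1.7,0,2,0,0.9,1.7,0,2,0,0.9,1.7,0,2,0,0.9,1.7,0,2,0,0.9,1.7,0,2,0,0.9,1.7,0,2,0,0.9,1.7,0,2,0,0,0,0,0])

```text
time: 6.5
tool_pos: [0.5715, -0.0325, 0.0345]
tool_rot: [3.142, -0.0, 0.427]
contact_force: [0.0, 0.3, -1.0]
opening: 0.0005
```

```bash
cat > b.py <<'E'
import sys
from h import *
n=sys.argv[1]; s=observe(); im,dd=read_camera('wrist'); np.savez(n+'.npz',im=im)
hsv=cv2.cvtColor(im,cv2.COLOR_RGB2HSV); H,S,V=[hsv[...,i].astype(int) for i in range(3)]
print(s['time'],np.round(s['tool_pos'],4),np.degrees(s['tool_rot']).round(1),np.round(s['contact_force'],1))
m=((S<110)&(V<130)); m[:100]=0; m[217:]=0; m[:,:180]=0; m[:,400:]=0
nn,l,st,c=cv2.connectedComponentsWithStats(m.astype('uint8')); i=1+st[1:,4].argmax(); ys,xs=np.nonzero(l==i)
P=plane('wrist',np.c_[xs,ys],.052,s)[:,:2]; C=np.array([.540,-.076])
d=np.linalg.svd(P-P.mean(0))[2][0]; d*=np.sign(d[0])
q=P-C; r=np.hypot(*q.T); k=r>84; t=q[k].mean(0)
print('area',st[i,4],'svd deg',np.degrees(np.arctan2(d[1],d[0])),'mean-C deg',np.degrees(np.arctan2(*q.mean(0)[::-1])),'tip-C deg',np.degrees(np.arctan2(t[1],t[0])),'rmax',r.max())
mr=((H<8)|(H>172))&(S>150); ys,xs=np.nonzero(mr); print('red px',xs.min(),xs.max(),ys.min(),ys.max(),len(xs))
cv2.imwrite(f'pics/{n}.png',im[:,:,::-1])
E
python3 b.py w3
```

```text
6.5 [ 0.5715 -0.0325  0.0345] [180.   -0.   24.5] [ 0.   0.3 -1. ]
area 1976 svd deg 51.25034152089321 mean-C deg 48.86639734474552 tip-C deg nan rmax 0.09415414803224977
red px 313 374 52 102 2412b.py:10: RuntimeWarning: Mean of empty slice.
  q=P-C; r=np.hypot(*q.T); k=r>84; t=q[k].mean(0)
  ret = um.true_divide(
```

View pics/w3.png

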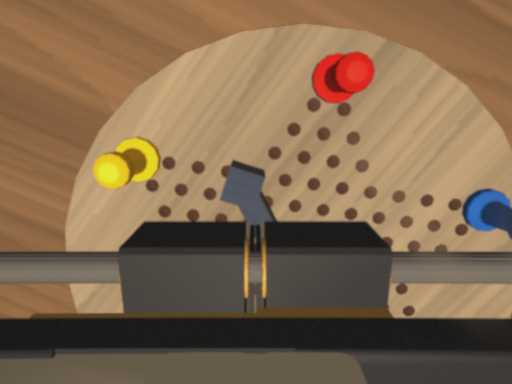

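The arrow still seems to be at about 50°, although the TCP should already be touching it. I'll project the TCP into the wrist and side views, and look at the depth, before pushing further.

```bash
cat > c.py <<'E'
from h import *
def proj(name,p,st):
    ci,M=T(name,st); q=np.linalg.inv(M)@np.append(p,1); K=np.array([[ci['fx'],0,ci['cx']],[0,ci['fy'],ci['cy']],[0,0,1.]])
    return cv2.projectPoints(np.array([[q[0],-q[1],-q[2]]]),np.zeros(3),np.zeros(3),K,np.array(ci['distortion']))[0].ravel().round(1),-q[2]
if __name__=='__main__':
    s=observe(); tp=np.array(s['tool_pos']); print('tfc',np.round(camera_info('wrist')['tool_from_camera'],3).tolist())
    im,d=read_camera('wrist')
    print('TCP wrist',proj('wrist',tp,s),'tcp side',proj('side',tp,s))
    for r in (150,175,200,215,225,235,260,300): print(r,d[r,235:280:4].round(3))
    im,d=read_camera('side'); u,v=proj('side',tp,s)[0].astype(int); 
    v0,u0=v-75,u-100; cv2.imwrite('pics/s2.png',cv2.resize(im[v0:v0+150,u0:u0+200,::-1],(800,600),interpolation=cv2.INTER_CUBIC)); print(u0,v0)
E
python3 c.py
```

```text
tfc [[0.001, 0.968, 0.25, 0.068], [1.0, -0.001, -0.001, -0.0], [-0.0, 0.25, -0.968, -0.197], [0.0, 0.0, 0.0, 1.0]]
TCP wrist (array([254.9, 218.5]), np.float64(0.208211071143654)) tcp side (array([271.7, 197.9]), np.float64(1.1654109108688986))
150 [0.212 0.21  0.212 0.212 0.212 0.213 0.211 0.211 0.211 0.212 0.212 0.212]
175 [0.183 0.182 0.182 0.182 0.182 0.182 0.181 0.185 0.216 0.215 0.216 0.215]
200 [0.184 0.185 0.185 0.185 0.184 0.186 0.185 0.188 0.219 0.22  0.22  0.22 ]
215 [0.223 0.222 0.189 0.187 0.189 0.186 0.188 0.187 0.187 0.192 0.224 0.223]
225 [0.089 0.089 0.089 0.162 0.169 0.168 0.168 0.162 0.089 0.089 0.09  0.089]
235 [0.084 0.082 0.084 0.151 0.155 0.155 0.154 0.15  0.083 0.083 0.083 0.082]
260 [0.076 0.074 0.075 0.079 0.082 0.083 0.083 0.079 0.075 0.075 0.075 0.075]
300 [0.077 0.078 0.077 0.114 0.125 0.24  0.126 0.1   0.076 0.077 0.077 0.078]
171 122
```

View pics/s2.png

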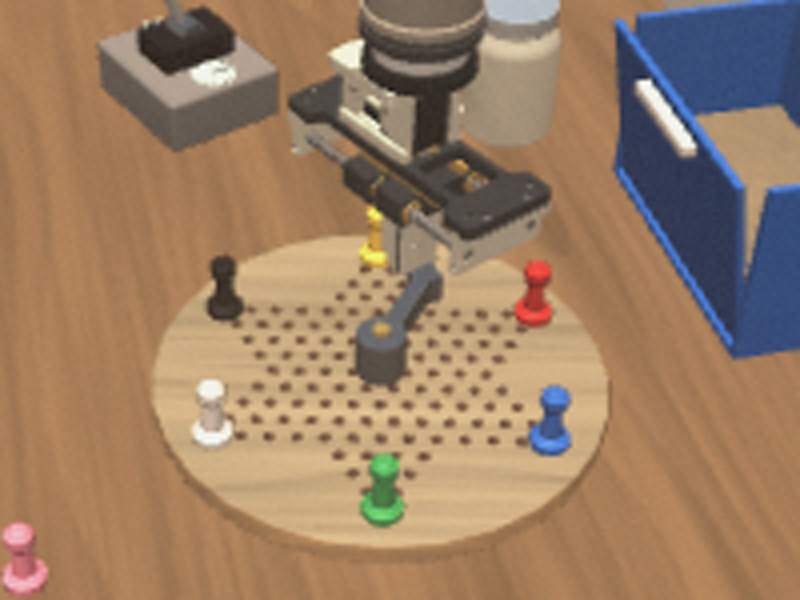

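```bash
python3 - <<'E'
from h import *
s=observe()
print('side tip',plane('side',[[280.3,190.5]],.050)[0],'hub',plane('side',[[266.3,204.5]],.06)[0],'red',plane('side',[[171+538/4,122+268/4]],.06)[0], 'yel',plane('side',[[171+374/4,122+213/4]],.06)[0])
im,_=read_camera('top'); hsv=cv2.cvtColor(im,cv2.COLOR_RGB2HSV)
im3,d=read_camera('wrist')
px=[[232,162],[265,172],[222,195],[258,205],[243,183],[262,216]]
print(plane('wrist',px,.052,s).round(4)); o,r=ray('wrist',px,s); D=np.array([d[y,x] for x,y in px]);print((o+r*D[:,None]).round(4))
rp=plane('wrist',[[355,72],[338,80]],.06,s); print(rp, plane('wrist',[[336,80],[135,158],[113,170]],.02,s))
cv2.imwrite('pics/t2.png',cv2.resize(im[130:250,200:330,::-1],(650,600),interpolation=cv2.INTER_CUBIC))
E
```

```text
side tip [ 0.59890792 -0.02340653  0.05      ] hub [ 0.54070234 -0.08460826  0.06      ] red [ 0.66714414 -0.04396326  0.06      ] yel [0.56911496 0.04392244 0.06      ]
[[ 0.6009 -0.0052  0.052 ]
 [ 0.6033 -0.0237  0.052 ]
 [ 0.5817 -0.0075  0.052 ]
 [ 0.5847 -0.0281  0.052 ]
 [ 0.5927 -0.0153  0.052 ]
 [ 0.5798 -0.0329  0.052 ]]
[[ 0.5988 -0.0053  0.0403]
 [ 0.5981 -0.0272  0.0202]
 [ 0.5819 -0.0075  0.0529]
 [ 0.5853 -0.0278  0.0541]
 [ 0.5932 -0.0152  0.054 ]
 [ 0.5803 -0.0326  0.0536]]
[[ 0.66717296 -0.04158412  0.06      ]
 [ 0.66055128 -0.03586461  0.06      ]] [[ 0.66645105 -0.04220865  0.02      ]
 [ 0.57194412  0.05147014  0.02      ]
 [ 0.55879994  0.06162271  0.02      ]]
```

View pics/t2.png

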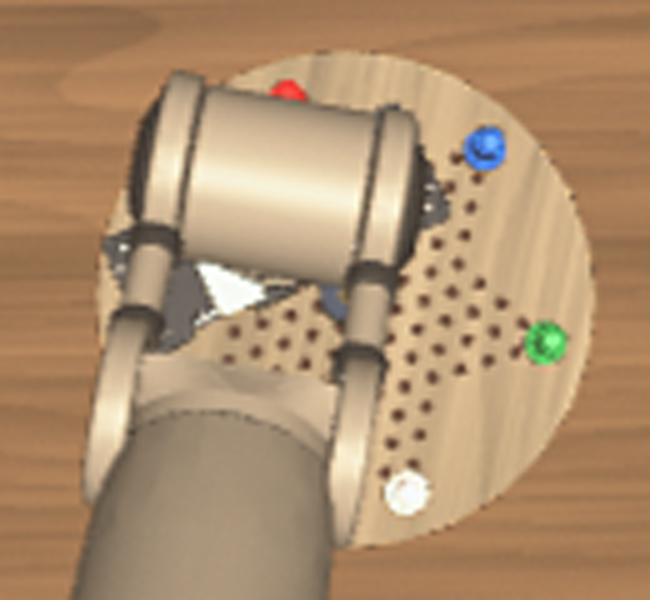

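Depth and side rays agree that the fingertip (about 8 mm thick) is only now reaching the arm, with the arrow at about 50°. I'll continue the same arc.

Call:
jog_arm(rows=[0,0.9,1.6,0,2,0,0.9,1.6,0,2,0,0.9,1.6,0,2,0,0.9,1.6,0,2,0,0.9,1.6,0,2,0,0.9,1.6,0,2,0,0.9,1.6,0,2,0,0.9,1.6,0,2,0,0.9,1.6,0,2,0,0.9,1.6,0,2,0,0,0,0,0])

```text
time: 7.85
tool_pos: [0.5844, -0.0455, 0.0344]
tool_rot: [-3.142, -0.0, 0.078]
contact_force: [0.3, -0.5, -1.0]
opening: 0.0
```

```bash
sed -i 's/r>84/r>.084/' b.py; python3 b.py w4
```

```text
7.85 [ 0.5844 -0.0455  0.0344] [-180.    -0.     4.5] [ 0.3 -0.5 -1. ]
area 1153 svd deg 89.13776573836373 mean-C deg 45.78097460920337 tip-C deg 47.472527217055315 rmax 0.09320023882173312
red px 236 282 53 103 1842
```

View pics/w4.png

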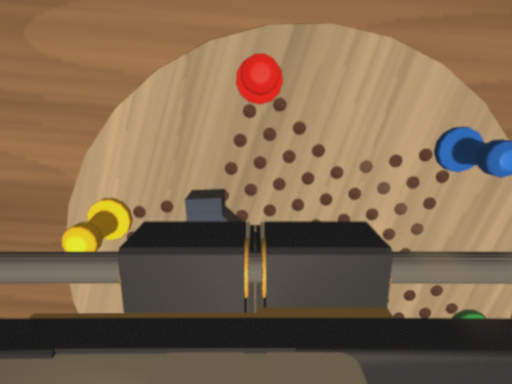

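```bash
python3 - <<'E'
from h import *
from c import proj
s=observe(); print(s['contact_force'],proj('wrist',np.array(s['tool_pos']),s))
im,d=read_camera('wrist'); np.set_printoptions(linewidth=200)
for r in (195,205,212,216,219,221,223,226): print(r,d[r,186:276:5].round(3))
px=[[190,192],[222,192],[205,207],[232,215],[240,219]]; o,r=ray('wrist',px,s); D=np.array([d[y,x] for x,y in px]);P=o+r*D[:,None];print(P.round(4)); print(plane('wrist',px,.052,s).round(4))
q=P[:,:2]-[.54,-.076]; print(np.degrees(np.arctan2(q[:,1],q[:,0])),np.hypot(*q.T))
a=cv2.resize(im[170:250,170:290,::-1],(780,520),interpolation=cv2.INTER_CUBIC); cv2.imwrite('pics/w4z.png',a)
im,_=read_camera('side'); cv2.imwrite('pics/s3.png',cv2.resize(im[160:230,220:330,::-1],(786,500),interpolation=cv2.INTER_CUBIC)); print(proj('side',np.array(s['tool_pos']),s))
both=np.vstack([cv2.resize(a,(600,300)),cv2.resize(im[150:230,220:340,::-1],(600,300))]); cv2.imwrite('pics/both.png',both)
E
```

```text
[ 0.33501507  0.1141663  -0.2195098 ] (array([255.4, 218.3]), np.float64(0.20817084621791965))
195 [0.219 0.193 0.193 0.193 0.192 0.191 0.191 0.191 0.22  0.219 0.219 0.219 0.22  0.218 0.22  0.219 0.219 0.219]
205 [0.186 0.186 0.186 0.185 0.185 0.186 0.186 0.186 0.22  0.221 0.22  0.22  0.221 0.221 0.221 0.221 0.221 0.22 ]
212 [0.187 0.187 0.185 0.187 0.186 0.186 0.187 0.187 0.198 0.205 0.221 0.221 0.222 0.222 0.222 0.221 0.222 0.22 ]
216 [0.186 0.187 0.187 0.187 0.187 0.187 0.188 0.187 0.192 0.199 0.206 0.222 0.222 0.223 0.223 0.224 0.223 0.222]
219 [0.187 0.188 0.188 0.187 0.189 0.187 0.187 0.188 0.189 0.195 0.201 0.224 0.223 0.223 0.223 0.224 0.223 0.224]
221 [0.222 0.188 0.188 0.187 0.186 0.188 0.188 0.189 0.188 0.193 0.199 0.206 0.224 0.223 0.224 0.224 0.223 0.224]
223 [0.092 0.091 0.091 0.092 0.09  0.091 0.091 0.091 0.091 0.09  0.091 0.09  0.166 0.223 0.223 0.165 0.091 0.09 ]
226 [0.088 0.089 0.09  0.089 0.089 0.087 0.088 0.089 0.088 0.089 0.088 0.089 0.162 0.166 0.166 0.161 0.089 0.088]
[[ 0.599  -0.0052  0.0385]
 [ 0.6011 -0.0243  0.0408]
 [ 0.5954 -0.0165  0.0541]
 [ 0.5872 -0.031   0.0401]
 [ 0.5831 -0.0359  0.0346]]
[[ 0.6027 -0.0076  0.052 ]
 [ 0.6041 -0.0252  0.052 ]
 [ 0.5947 -0.0162  0.052 ]
 [ 0.5912 -0.0316  0.052 ]
 [ 0.5892 -0.0362  0.052 ]]
[50.19768443 40.21230374 47.05686846 43.62329804 42.92163996] [0.09215389 0.08003215 0.0812754  0.0651623  0.05887926]
(array([277.2, 200.2]), np.float64(1.157845660703987))
```

View pics/both.png

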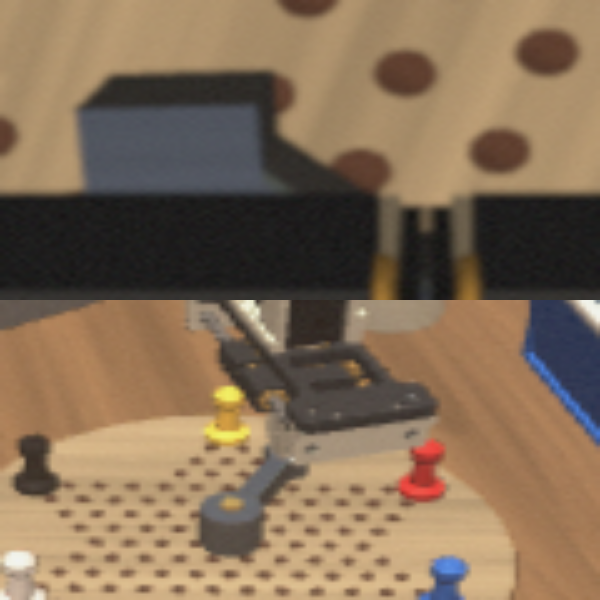

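```bash
python3 - <<'E'
from h import *
from c import proj
s=observe(); im,d=read_camera('wrist'); np.set_printoptions(linewidth=200,suppress=True)
ci,M=T('wrist',s); F=np.array(ci['tool_from_camera'])
K=np.array([[ci['fx'],0,ci['cx']],[0,ci['fy'],ci['cy']],[0,0,1.]]); print(ci['fx'],ci['cx'],ci['cy'],ci['distortion'])
for r in range(220,246,3):
    px=np.array([[c,r] for c in (244,248,252,256,260,264)],float); u=cv2.undistortPoints(px.reshape(-1,1,2),K,np.array(ci['distortion'])).reshape(-1,2)
    D=np.array([d[int(y),int(x)] for x,y in px]); Q=np.c_[u[:,0]*D,-u[:,1]*D,-D,np.ones(6)]@F.T
    print(r,[tuple((q[:3]*1000).round(0).astype(int).tolist()) for q in Q])
print([ (z,proj('wrist',(np.linalg.inv(F@np.linalg.inv(M))@np.array([x,0,z/1000,1]))[:3],s)) for x in(0,.0095) for z in (-60,-40,-20,0)])
E
```

```text
336.0343764257101 254.73891131636142 192.04309319603092 [0.01298311 0.         0.         0.         0.        ]
220 [(-6, -8, 13), (-6, -5, 14), (-6, -2, 14), (-6, 0, 14), (-6, 3, 15), (-6, 6, 14)]
223 [(37, -3, -111), (12, -4, -41), (-9, -2, 15), (-8, 0, 13), (12, 2, -41), (37, 2, -112)]
226 [(37, -3, -115), (11, -4, -44), (10, -2, -42), (10, 0, -41), (12, 2, -45), (37, 2, -114)]
229 [(37, -3, -116), (12, -4, -50), (10, -2, -44), (10, 0, -45), (12, 2, -50), (36, 2, -115)]
232 [(37, -3, -118), (12, -4, -53), (10, -2, -50), (10, 0, -49), (11, 2, -53), (35, 2, -113)]
235 [(37, -3, -120), (11, -3, -56), (10, -2, -54), (10, 0, -54), (10, 2, -52), (34, 2, -114)]
238 [(37, -3, -122), (11, -3, -60), (10, -2, -57), (10, 0, -56), (10, 2, -57), (35, 2, -118)]
241 [(37, -3, -123), (35, -2, -119), (10, -2, -60), (10, 0, -61), (10, 2, -61), (36, 2, -121)]
244 [(36, -3, -122), (35, -2, -120), (10, -2, -64), (10, 0, -64), (10, 2, -63), (35, 2, -121)]
[(-60, (array([255.8, 262.2]), np.float64(0.15008050578001864))), (-40, (array([255.6, 244.2]), np.float64(0.16944394889924175))), (-20, (array([255.5, 229.9]), np.float64(0.18880739201846491))), (0, (array([255.4, 218.3]), np.float64(0.20817083513768808))), (-60, (array([255.8, 242.3]), np.float64(0.14770280775221303))), (-40, (array([255.7, 226.4]), np.float64(0.16706625087143617))), (-20, (array([255.5, 213.8]), np.float64(0.18642969399065934))), (0, (array([255.4, 203.6]), np.float64(0.20579313710988245)))]
```

The depth image settles it. The finger prongs end about 41 mm short of the reported TCP (tool z ≈ -41 mm), with board visible past them. So the real tips are at about 75 mm and went over the arm without touching it. From now on I'll command z 40 mm lower. First I go back to the yellow side, which is clear at this height, then down, watching the force.

Call:
jog_arm(rows=[0,0,0,-10,0,0,-11,-8.6,0,0,0,-11,-8.6,0,0,0,-10.5,-8.6,0,0,0,0,0,0,-7.75,0,0,0,0,-7.75,0,0,0,0,-7.75,0,0,0,0,-7.75,0,0,0,0,-7.75,0,0,0,0,-7.75,0,0,0,0,0,0,0,0,0,0,0,0,0,10,0,0,0,0,10,0,0,0,0,10,0,0,0,0,0,0])

```text
time: 9.65
tool_pos: [0.5484, -0.022, 0.0123]
tool_rot: [-3.138, 0.002, 0.889]
contact_force: [-0.6, -0.3, -0.4]
opening: 0.0005
```

Call:
jog_arm(rows=[0,0,0,5,0,0,0,0,5,0,0,0,0,5,0,0,0,0,5,0,0,0,0,0,0])

```text
time: 10.15
tool_pos: [0.5494, -0.0221, -0.0063]
tool_rot: [-3.14, 0.001, 0.889]
contact_force: [-0.4, -0.7, 0.5]
opening: 0.0003
```

```bash
python3 b.py w5
```

```text
10.15 [ 0.5494 -0.0221 -0.0063] [-179.9    0.    51. ] [-0.4 -0.7  0.5]
area 2650 svd deg -68.41722954188549 mean-C deg 51.09138517267402 tip-C deg 52.362762264621146 rmax 0.09491467736351039
red px 436 511 94 151 3487
```

View pics/w5.png

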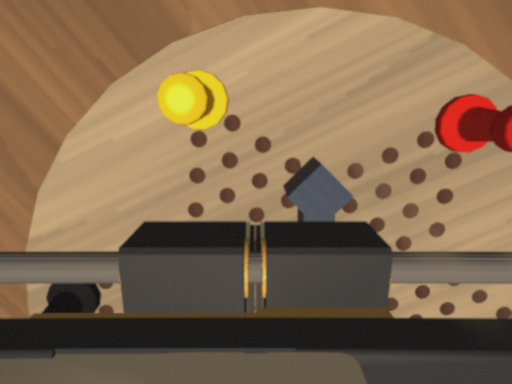

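The tip reached reported z = -6 mm with no contact, which confirms the offset. The arrow head is right of the fingers at (318,190), and I have viewed 11 pictures. I'll approach 12 mm, arc 24°, then measure numerically.

Call:
jog_arm(rows=[0,0,3,0,0,0,0,3,0,0,0,0,3,0,0,0,0,3,0,0,0,0,0,0,0,0,0.5,1.65,0,2,0,0.5,1.65,0,2,0,0.5,1.65,0,2,0,0.5,1.65,0,2,0,0.5,1.65,0,2,0,0,0,0,0])

```text
time: 11.3
tool_pos: [0.5672, -0.0337, -0.0055]
tool_rot: [3.141, -0.0, 0.714]
contact_force: [0.5, 1.8, 0.5]
opening: 0.0003
```

```bash
python3 b.py w6
```

```text
11.3 [ 0.5672 -0.0337 -0.0055] [180.   -0.   40.9] [0.5 1.8 0.5]
area 2583 svd deg -78.19601653414031 mean-C deg 28.936224998143704 tip-C deg 29.945675618276553 rmax 0.09510813995395435
red px 372 472 70 129 4681
```

Call:
jog_arm(rows=[0,0.5,1.65,0,2,0,0.5,1.65,0,2,0,0.5,1.65,0,2,0,0.5,1.65,0,2,0,0.3,0.8,0,1,0,0,0,0,0,0,0,0,0,0])

```text
time: 12.05
tool_pos: [0.5733, -0.0381, -0.0056]
tool_rot: [3.142, -0.0, 0.559]
contact_force: [0.7, 1.8, 0.8]
opening: 0.0003
```

```bash
python3 b.py w7; cat >> b.py <<'E'
# red from peg foot+head via depth points, arrow from top-face depth points
o,r=ray('wrist',np.c_[xs,ys],s); D=dd[ys,xs]; Q=(o+r*D[:,None])[D>0]; lo=Q[Q[:,2]<.03]; hi=Q[Q[:,2]>.055]
R=[(A[:,:2].max(0)+A[:,:2].min(0))/2 for A in (lo,hi) if len(A)>5]; print('red',R)
ys,xs=np.nonzero(l==i); o,r=ray('wrist',np.c_[xs,ys],s); Q=o+r*dd[ys,xs][:,None]; Q=Q[(Q[:,2]>.049)&(Q[:,2]<.057)][:,:2]
q=Q-C; q=q[np.hypot(*q.T)>.070]; a=np.degrees(np.arctan2(q[:,1],q[:,0])); print('arrow top: head angle range mid',(a.min()+a.max())/2,'mean',a.mean(),'far',a[np.hypot(*q.T)>.086].mean())
print('red bearing',[np.degrees(np.arctan2(*(v-C)[::-1])) for v in R])
E
python3 b.py w8
```

```text
12.05 [ 0.5733 -0.0381 -0.0056] [180.  -0.  32.] [0.7 1.8 0.8]
area 2622 svd deg 87.89035141469266 mean-C deg 20.545619258852927 tip-C deg 21.61807817843042 rmax 0.09548397769327974
red px 335 423 51 114 4297
12.1 [ 0.5733 -0.0381 -0.0056] [180.  -0.  32.] [ 0.2  1.  -0.2]
area 2626 svd deg 87.79679144981431 mean-C deg 20.5463961501418 tip-C deg 21.617026997254207 rmax 0.09548564897676375
red px 335 423 51 114 4298
red [array([ 0.67178948, -0.04454149]), array([ 0.66659737, -0.04089551])]
arrow top: head angle range mid 19.279801204722506 mean 19.72007682452595 far 19.81627728241109
red bearing [np.float64(13.425435063198139), np.float64(15.498292073503368)]
```

Call:
jog_arm(rows=[0,0.5,1.65,0,2,0,0.5,1.65,0,2,0,0,0,0,0,0,0,0,0,0])

```text
time: 12.55
tool_pos: [0.5758, -0.0404, -0.0056]
tool_rot: [3.142, 0.0, 0.489]
contact_force: [-0.9, 0.9, -0.4]
opening: 0.0003
```

```bash
python3 b.py w9; python3 - <<'E'
from h import *
im,d=read_camera('side'); np.save('side9.npy',im)
E
```

```text
12.55 [ 0.5758 -0.0404 -0.0056] [180.   0.  28.] [-0.9  0.9 -0.4]
area 2606 svd deg 82.44700422133573 mean-C deg 16.751528312720556 tip-C deg 17.89369926066213 rmax 0.09546280917858452
red px 317 400 44 109 4075
red [array([ 0.6662011, -0.0411182]), array([ 0.6663013 , -0.04080797])]
arrow top: head angle range mid 15.497342490933988 mean 15.867193333456449 far 15.952691958809517
red bearing [np.float64(15.45072266694151), np.float64(15.569725348402727)]
```

The arrow is at about 16° and red at 15.5°, well within ±6°. I'll back off, rise, move over in front of the timer, and then check the arrow and timer from the top camera.

Call:
jog_arm(rows=[0,0,-3,0,0,0,0,-8,0,0,0,0,-9,0,0,0,0,0,-40,0,0,0,0,-40,0,0,0,0,-40,0,0,0,0,-40,0,0,0,0,-40,0,0,0,0,0,0])

```text
time: 13.55
tool_pos: [0.5691, -0.0225, 0.2006]
tool_rot: [3.135, -0.009, 0.489]
contact_force: [-0.3, 1.0, 0.0]
opening: 0.0008
```

Call:
jog_arm(rows=[0,1.4,-29.3,0,0,0,1.4,-29.3,0,0,0,1.4,-29.3,0,0,0,1.4,-29.3,0,0,0,1.4,-29.3,0,0,0,1.4,-29.3,0,0,0,1.4,-29.3,0,0,0,1.4,-29.3,0,0,0,1.4,-29.3,0,0,0,1.4,-29.3,0,0,0,1.4,-29.3,0,0,0,1.4,-29.3,0,0,0,0,0,0,0,0,0,0,0,0])

```text
time: 14.95
tool_pos: [0.4155, 0.296, 0.1939]
tool_rot: [3.141, 0.001, 0.49]
contact_force: [0.3, -0.0, 0.2]
opening: 0.0004
```

```bash
cat > e.py <<'E'
from h import *
s=observe(); print(s['time'],np.round(s['tool_pos'],4),np.degrees(s['tool_rot']).round(1))
im,d=read_camera('top'); hsv=cv2.cvtColor(im,cv2.COLOR_RGB2HSV); H,S,V=[hsv[...,i].astype(int) for i in range(3)]
g=(S<90)&(V<140); g[:150]=0; g[215:]=0; g[:,:235]=0; g[:,290:]=0
n,l,st,c=cv2.connectedComponentsWithStats(g.astype('uint8')); i=1+st[1:,4].argmax(); ys,xs=np.nonzero(l==i)
P=plane('top',np.c_[xs,ys],.052)[:,:2]; mu=P.mean(0); dv=np.linalg.svd(P-mu)[2][0]; dv*=np.sign(dv[0]); q=mu-[.538,-.0755]
print('arrow',st[i,4],np.degrees(np.arctan2(dv[1],dv[0])),np.degrees(np.arctan2(q[1],q[0])))
for nm,(x,y,m) in dict(red=(257,150,S>150),yellow=(229,180,S>150),blue=(296,160,S>150),black=(241,219,V<70)).items():
    w=np.zeros_like(m); w[y-10:y+10,x-10:x+10]=1; yy,xx=np.nonzero(m&w); print(nm,xx.mean().round(2) if len(xx) else None,yy.mean().round(2) if len(yy) else None)
im0=np.load('top0.npz')['im']
for nm,cam in (('wrist',1),('side',0)):
    a,dd=read_camera(nm); h=cv2.cvtColor(a,cv2.COLOR_RGB2HSV).astype(int); m=((h[...,0]>4)&(h[...,0]<16)&(h[...,1]>200)&(h[...,2]>170))
    n,l,st,c=cv2.connectedComponentsWithStats(m.astype('uint8'))
    if n>1:
        i=1+st[1:,4].argmax(); o,r=ray(nm,[c[i]],s); z=dd[l==i]; print(nm,'ball px',c[i],st[i],'z.12:',plane(nm,[c[i]],.124,s)[0].round(4),'depth pt',(o+r*(np.median(z[z>0])+.009))[0].round(4))
    cv2.imwrite(f'pics/{nm}_e.png',a[:,:,::-1])
E
python3 e.py; python3 - <<'E'
import sys; sys.path.insert(0,'.')
from h import *
# timer case from first top view (zoom px -> image px), top face z .05
z=np.array([[33,272],[165,215],[205,325],[82,383]],float)
im=np.load('top0.npz')['im']; d=np.load('top0.npz')['d']
ys,xs=np.mgrid[185:240,112:175]; ys=ys.ravel();xs=xs.ravel(); o,r=ray('top',np.c_[xs,ys]); Q=o+r*d[ys,xs][:,None]
Q=Q[(Q[:,2]>.04)&(Q[:,2]<.085)][:,:2].astype(np.float32); print(len(Q),cv2.minAreaRect(Q*1000))
E
```

```text
14.95 [0.4155 0.296  0.1939] [1.80e+02 1.00e-01 2.81e+01]
arrow 214 16.381685134790114 15.324521285623726
red 256.93 150.26
yellow 229.44 179.94
blue 296.47 159.69
black 241.25 218.78
wrist ball px [257.17582418 140.57142857] [242 128  32  31 364] z.12: [0.4524 0.3135 0.124 ] depth pt [0.4528 0.3137 0.128 ]
1362 ((468.9086608886719, 321.36944580078125), (110.82324981689453, 133.39581298828125), 22.23393440246582)
```

The top view gives the arrow at 15.3–16.4°, red at 16.1°, and the pegs unmoved. The TCP is lined up behind the ball with an 18 mm gap, so I'll turn 5°, go down and push.

Call:
jog_arm(rows=[0,0,0,0,4.8,0,0,0,30,0,0,0,0,30,0,0,0,0,30,0,0,0,0,20,0,0,0,0,10,0,0,0,0,0,0,0,5,0,0,0,0,5,0,0,0,0,5,0,0,0,0,0,0,0,0])

```text
time: 16.2
tool_pos: [0.4313, 0.3021, 0.0751]
tool_rot: [-3.141, -0.002, 0.404]
contact_force: [-0.2, -0.3, -0.2]
opening: 0.0004
```

Call:
jog_arm(rows=[0,3,0,0,0,0,3,0,0,0,0,3,0,0,0,0,3,0,0,0,0,3,0,0,0,0,3,0,0,0,0,3,0,0,0,0,3,0,0,0,0,3,0,0,0,0,3,0,0,0,0,0,0,0,0])

```text
time: 17.3
tool_pos: [0.4584, 0.3136, 0.0744]
tool_rot: [-3.142, -0.001, 0.404]
contact_force: [-0.3, -0.5, 0.2]
opening: 0.0004
```

```bash
python3 e.py|grep -v -E 'yel|blue|black'
```

```text
17.3 [0.4584 0.3136 0.0744] [-180.    -0.    23.2]
arrow 211 16.4073317069055 15.308726170723236
red 256.93 150.26
wrist ball px [253.02677747 198.42474608] [ 224  182   59   40 1083] z.12: [0.4826 0.325  0.124 ] depth pt [0.4845 0.3258 0.1317]
```

Call:
jog_arm(rows=[0,3,0,0,0,0,3,0,0,0,0,3,0,0,0,0,3,0,0,0,0,2,0,0,0,0,2,0,0,0,0,2,0,0,0,0,0,0,0,0])

```text
time: 18.25
tool_pos: [0.4746, 0.3207, 0.0744]
tool_rot: [-3.141, -0.0, 0.404]
contact_force: [-0.1, -0.4, -0.5]
opening: 0.0006
```

```bash
python3 e.py|grep -v -E 'yel|blue|black'
```

```text
18.25 [0.4746 0.3207 0.0744] [-180.    -0.    23.2]
arrow 214 16.45972377234457 15.270870886376441
red 257.0 150.27
wrist ball px [253.86851521 199.36225403] [ 226  180   57   55 1118] z.12: [0.4986 0.3315 0.124 ] depth pt [0.4991 0.3317 0.126 ]
```

Call:
jog_arm(rows=[0,1,0,0,0,0,1,0,0,0,0,1,0,0,0,0,1,0,0,0,0,0,0,0,0])

```text
time: 18.9
tool_pos: [0.4763, 0.3214, 0.0741]
tool_rot: [3.141, 0.004, 0.404]
contact_force: [-7.0, -3.0, 3.0]
opening: 0.0005
```

```bash
python3 e.py|grep -E '^1|wrist|^2'
```

```text
18.9 [0.4763 0.3214 0.0741] [180.    0.2  23.2]
wrist ball px [253.75       197.59143969] [ 226  181   57   41 1028] z.12: [0.5012 0.3327 0.124 ] depth pt [0.5015 0.3328 0.1251]
```

An 8 N force shows the lever is on its end stop. I'll retreat and do the final check.

Call:
jog_arm(rows=[0,-4,0,0,0,0,-12,0,0,0,0,-20,0,0,0,0,-20,0,0,0,0,0,0,-40,0,0,0,0,-40,0,0,0,0,-40,0,0,0,0,0,0,0,0,0,0,0])

```text
time: 19.95
tool_pos: [0.4273, 0.3004, 0.1955]
tool_rot: [-3.141, -0.004, 0.404]
contact_force: [-0.2, -0.2, -1.4]
opening: 0.0005
```

```bash
python3 e.py; python3 - <<'E'
import sys; sys.path.insert(0,'.')
import cv2; a=cv2.imread('pics/side_e.png'); cv2.imwrite('pics/final.png',cv2.resize(a,(800,600)))
E
```

```text
19.95 [0.4273 0.3004 0.1955] [-180.    -0.2   23.2]
arrow 214 16.487865992844945 15.22754053407898
red 256.93 150.26
yellow 229.44 179.94
blue 296.47 159.69
black 241.25 218.78
wrist ball px [253.92039801  91.84825871] [238  75  33  33 402] z.12: [0.4988 0.3319 0.124 ] depth pt [0.4987 0.3318 0.1263]
```

View pics/final.png

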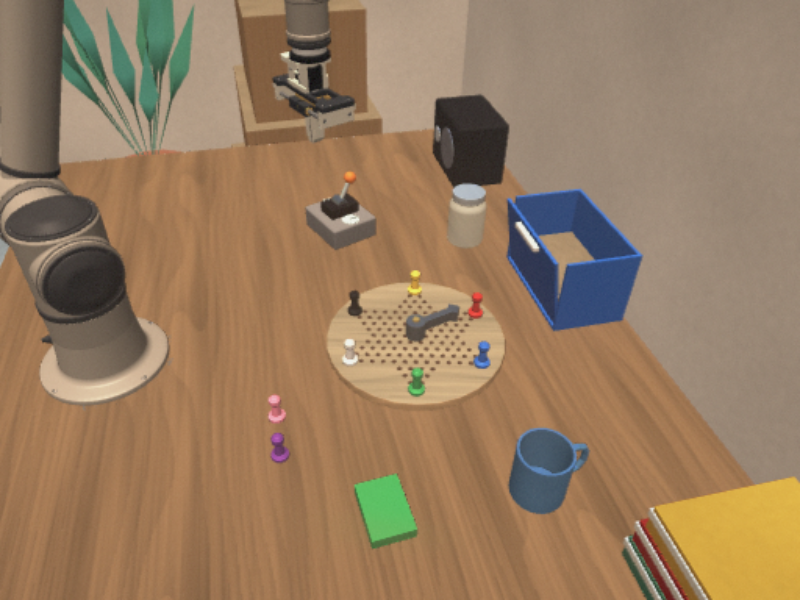

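The side view shows the arrow pointing at red, with its tip at (458,311) and red at (476,305). The ball at (350,178) leans away from the robot, and all pegs, the jar, mug and cards are standing in place.

```bash
python3 -c "from cell import hand_in; print(hand_in())"
```

```text
the job is handed in; nothing more can be done
None
```

I turned the arrow to the red peg with the closed fingertips, backed off, then pushed the timer lever over to its end stop. The job was handed in at about 20 s; no verdict is reported.

**Last checks**
- **Arrow:** it points at about 15.2–16.5° and the red peg lies at about 15.5–16.1°, against a tolerance of roughly ±6°.
- **Lever:** the ball moved about 50 mm, and the wrist force rose to about 8 N at the stop. The full swing is about 57 mm, so this fits a start near 0.14 rad and an end near 1.0. I had no direct reading of the lever angle.
- **Other objects:** the red, yellow, blue and black pegs measured in the same place as at the start. I checked green, white, the jar, the mug and the card box only by eye in the last side picture, and they looked in place. The robot is clear of everything.

**What disagreed**
- **Fingertip position:** the fingers end about 41 mm short of the reported TCP. My first pass therefore went over the arrow without touching it; I found this in the wrist depth image and commanded heights 40 mm lower from then on.
- **Fingertip width:** near the tip the fingers are wider than the wrist view suggested. The arrow turned further than expected on first contact (to about 30°) but not past red.

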